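# Clear the chip-trough flap and lever it open

## Robot

A 6-joint arm with a two-finger parallel gripper is mounted at the origin on the work surface. World frame = base frame: x ahead of the robot, y to its left, z up, the work surface at z = 0. Lengths are in m, angles in rad, forces in N, time in s.
With the tool pointing down it reaches from about 0.35 to 0.975 m from the base axis. Payload 4.9 kg.
Tool frame: the origin (TCP) lies on the mounting face of the last link; the fingertips stand 173 mm ahead of it and the grasp point (between the pads) lies 155 mm ahead of it; z points along the fingers, y is the direction in which the jaws open and shut (so a half turn about z gives the same grasp; the last joint's range is limited). The gripper opens to 85 mm and grips with 20 to 120 N. Pads are 22 mm wide; open, the fingers measure 114 mm over their backs; the gripper's body (76 mm by 85 mm) begins 54 mm behind the grasp point. The pads swing forward as they close: fully open they stand 13 mm farther back than shut.
Start: joints at [-1.41, 0.053, 1.613, -0, 1.476, -0.119], TCP at [0.173, -0.601, 0.405] pointing down, gripper open.
Joint ranges: [-3.01, 3.01], [-1.01, 2.22], [0.06, 2.58], [-1.02, 4.17], [0.09, 2.62], [-3.14, 3.14]. Speed limits (rad/s): [2.57, 2.57, 3.14, 3.14, 3.14, 3.14].

## Interface

Orientations are given as a unit quaternion [w, x, y, z].
In Python, from plant import manip gives the robot as it stands.
- The arm moves only by the tool play_rows, never from a script. Its argument "increments" is a list of rows, each an object with "offset": the shift along the tool's x, y, z in mm, a list of three; "twist": the turn about the tool's z in rad; "grip": the opening, from 0 (shut) to 1 (fully open). In form: [{"offset": [dx, dy, dz], "twist": twist, "grip": grip}, ...]. A call has 1 to 5 rows; each row is the pose to reach, as a shift and turn from the pose commanded when the call began, along the tool's axes at that moment; what a row does not reach only later rows make up. A row lasts 1/12 s, in which the tool goes at most 41.7 mm and 7.16 degrees, less where a joint would pass 70% of its speed; a pose out of reach is approached as far as the arm can. A call with a gripper value outside its range is refused whole. The fingers move at their own pace and stop on an object; the grip force is fixed at half the most. Time passes only in rows, so rows that repeat a pose let the fingers close. It gives the time, the measured TCP pose, the force and the opening at its end, in the units of the state.
- manip.state(): the state, without advancing time (a new reading comes with each control period).
- manip.grab_frame(name): name is "scene" or "side" or "wrist"; returns the picture (420x560x3 uint8, blue, green, red); there is no depth.
- manip.get_calibration(name): a dict with "fx", "fy", "cx", "cy" (pixels), "k1" (the pictures are not rectified: a ray, as slopes to the right and down, at radius r is drawn at 1 + k1 r^2 times it, then the intrinsics apply), "T" (4x4, takes a point from camera to world coordinates). Camera axes: x right, y down, z forward; pixel columns grow to the right and rows downward; lengths in m; the calibration is good to about 2 mm. A picture is of the moment at which its call begins: read the wrist's pose just before it. get_calibration takes no time and is no camera call; for the wrist camera it gives the pose at the moment of the call.
- manip.job_done(): hands the job in, once; it reports no verdict.
Trained networks look in the newest picture that a camera, given by its name, has taken for a name from the list of things; names that differ only in an ending like _2 or _b are one class to them, and where a whole thing is asked for, a point or a joint stands for the part that bears it (a point fixed in the world has none). Each returns a list of dicts, best first, with "p" (0 to 1); they miss things now and then, are a little off and sometimes report something else, mostly with a low value. They report only what shows in the picture. A call takes as long as a camera call. They do not tell look-alikes from the thing itself.
- manip.boxes_of(query, camera): "xyz" ([x, y, z] in m, in the coordinates of the camera as it stood for that picture, good to about 4 mm: the middle of the surface that is visible of it).
- manip.tip_of(query, camera): "xyz" ([x, y, z] in m, in the coordinates of the camera as it stood for that picture, good to about 4 mm: a listed point, or the origin of a listed thing).
The state is a dict: "time": time; "joint_pos": joint angles; "joint_vel": joint speeds; "joint_efforts": joint torques, N m; "tool_pos": TCP position; "tool_rot": TCP orientation; "contact_force": force on the tool from outside, world axes, zero at the start; "ft_torque": the same for the moment, N m; "gripper_width": opening from 0.0 (shut) to 1.0 (fully open).
Only numpy, scipy, OpenCV 4.12 (cv2) and the standard library are available. Lean on these libraries where they do the work, as an engineer would, in place of code of your own. Each camera call takes 0.05 s, during which the arm holds its last target. There are 200 camera calls.

## Task

Someone left a small round tin on the hinged steel flap of the chip trough. With the fingertips, and without picking it up or tipping it over, push the tin along until it stands wholly on the fixed deck beside the flap; then press the padded long end of the loose lever fully down so that its short end raises the flap, and finish while holding it down there. Raise the flap with the lever only, keep the lever in its fulcrum, and leave the bottle, screwdriver and block alone.

Things in the scene. Friction and masses are not known exactly. Their poses are not given: they have to be found in the camera images.
- trough: Fixed grey steel trough and fulcrum. Origin on the bench below the fulcrum; +z up, +y from fulcrum to trough, +x toward the deck. In its frame (mm): shut flap x -65..65, y 70..250, its top flush with the trough's top at height 90. Fulcrum: two dark cheeks at y -28..28, 58 wide overall in x, 118 high, slots open upward.
- deck (a point): Centre of the top of the fixed deck beside the flap, 90 mm above the bench, at (115, 192, 90) in the trough's frame. The deck is flat, without rim, x 70..160, y 100..285, 5 mm gap to the flap; the bench is 90 below its outer edges. Same axes as the trough.
- stop (a point): Centre of the top of the fixed rubber-topped stop post, 28 across, 55 high, under the lever's long arm at (0, -150, 55) in the trough's frame. The bar lands on it when the lever is fully down.
- fulcrum (a point): Fixed point on the bearing axis of the fulcrum slots, 100 mm above the bench, at (0, 0, 100) in the trough's frame.
- lever_pin (a point): Middle of the cross pin (16 thick, 74 long) of the loose steel lever, 0.55 kg, lying in the fulcrum slots, held only by weight; within 3 mm of fulcrum when seated. Bar 26 wide, 12 thick, along the trough's y: short arm 85 mm toward +y, its rounded end under the flap's lip; long arm 200 toward -y.
- lever_pad (a point): Top centre of the black rubber pad (50 x 46 mm) on the lever's long arm, 190 mm from the pin. At rest the arm slopes up 0.35 rad; pad centre 169 mm above the bench, y -177 in the trough's frame. It swings about the pin and meets the stop after 0.55 rad: pad slopes down 0.2 rad, centre 66 above the bench, y -187. Takes about 3 to 12 N; let go, it comes back up.
- flap (a joint): Angle (rad) of the flap, a plain steel plate 130 x 180 x 10 mm, 1.5 to 3 kg, hinged along its edge at y 250 in the trough's frame: 0 shut and flush, growing as its lip (edge at y 70, 30 mm beyond the trough wall) rises; about 0.27 with the lever on its stop. It falls shut by itself.
- tin_center (a point): Centre, half-way up, of the upright metal tin with a slightly wider dark lid: 52 mm across, 48 high, about 0.3 kg, loose; it starts standing on the shut flap.
- oil_bottle: White plastic bottle with a black cap, 52 across, 120 high, standing loose on the bench at the +x side of the lever. Origin at the centre of its underside. Leave alone.
- screwdriver: Screwdriver lying loose on the bench at the +x side of the lever's long arm. Leave alone.
- vee_block: Dark steel vee block, 60 x 45 x 44 high, loose on the bench in front of the deck's wall, between it and the bottle. Origin at the centre of its underside. Leave alone.
Not all that is in view belongs to the job. What is shaped like the part that bears tin_center but brown or green is not meant.

How it is judged:
On the way, in this order (a step that is already met when the one before it is completed fails the run):
1. the tin stands upright on the deck, wholly off the flap, while the flap is still shut (x of tin_center in the frame of trough above 0.089 m and height (world z) of tin_center above 0.108 m and angle between tin_center's own z axis and vertical below 0.1 rad and value of joint flap below 0.04 rad), for 0.2 s.
2. the lever is pressed down with the fingers and the flap is up (value of joint flap above 0.23 rad and contact force between the fingers and lever above 0.8 N), for 0.3 s.
At the end, for the whole second after the job is handed in: Fingers press the lever (over 0.8 N), flap above 0.23 rad and not touched by the robot, lever pin within 8 mm of the fulcrum axis; tin upright and at rest on the fixed deck, its centre over 89 mm to the +x side of the trough's middle line (all of step 2 and contact force between each of the arm, the fingers and flap below 0.5 N and distance between lever_pin and fulcrum below 0.008 m and x of tin_center in the frame of trough between 0.089 and 0.16 m and y of tin_center in the frame of trough between 0.1 and 0.285 m and height (world z) of tin_center between 0.108 and 0.12 m and angle between tin_center's own z axis and vertical below 0.1 rad and linear speed of tin below 0.02 m/s); the arm keeps its last pose, push and grip.
It fails at once if the tin is lifted, tipped over or falls off the trough (height (world z) of tin_center above 0.126 m or angle between tin_center's own z axis and vertical above 0.5 rad or height (world z) of tin_center below 0.09 m).
It fails at once if the flap is raised with the tin still on it (value of joint flap above 0.06 rad and x of tin_center in the frame of trough below 0.08 m).
It fails at once if the robot raises the flap directly instead of with the lever (value of joint flap above 0.05 rad and contact force between any of the fingers, the arm and flap above 1 N).
It fails at once if the lever is lifted out of its fulcrum (distance between lever_pin and fulcrum above 0.015 m).
It fails at once if a bystander is disturbed (distance of any of oil_bottle, screwdriver, vee_block from where it was at the start of the episode above 0.02 m).
It also fails if it takes over 48 s, if anything falls off the work surface, if the arm or the gripper's body presses on something with over 40 N, if the wrist force passes 120 N, or if a joint passes its speed limit or range.

## Working session

There is one attempt and no reset: what is moved stays moved. The work goes in short steps, Python scripts to look and compute and a tool call to move; the robot and the scene stay as the last step left them, time stands still between calls to the robot, and variables do not carry over. Pictures are saved under pics/ and viewed, about 8 in all and at most 12, crops included, and the job is handed in when it is done.

Besides the shell and the picture viewer there is one more tool, called after "Emit:" as name(argument=value, ...) on one line, values as JSON. play_rows: Moves the arm, as the interface text tells. Its arguments: {"type":"object","properties":{"increments":{"type":"array"}},"required":["increments"]}

```bash
mkdir -p pics
cat > h.py <<'E'
from plant import manip
import numpy as np, cv2
def W(cam,p):
    T=np.array(manip.get_calibration(cam)["T"]); return (T@np.r_[p,1])[:3]
def tips(cam,names,fn=manip.tip_of,n=3):
    for q in names:
        for d in fn(q,cam)[:n]: print(cam,q,round(d["p"],2),np.round(W(cam,d["xyz"]),4))
E
python3 - <<'E'
from h import *
f=[manip.grab_frame(c) for c in("scene","side")]
cv2.imwrite("pics/a.png",cv2.resize(np.vstack(f),None,fx=.714,fy=.714) if 0 else f[0]); cv2.imwrite("pics/b.png",f[1])
for c in("scene","side"):
    tips(c,["trough","deck","stop","fulcrum","lever_pin","lever_pad","tin_center","oil_bottle","vee_block"])
s=manip.state(); print(s)
E
```

```text
scene trough 0.6 [ 5.174e-01  1.000e-03 -5.000e-04]
scene deck 0.67 [0.6155 0.2039 0.0865]
scene stop 0.83 [ 0.5362 -0.1499  0.0512]
scene fulcrum 0.58 [0.5147 0.0017 0.0979]
scene lever_pin 0.68 [ 5.207e-01 -1.000e-04  1.058e-01]
scene lever_pad 0.85 [ 0.5413 -0.1764  0.168 ]
scene tin_center 0.98 [0.4596 0.3593 0.0224]
scene tin_center 0.87 [0.3324 0.1583 0.0194]
scene tin_center 0.62 [0.5658 0.3666 0.021 ]
scene oil_bottle 0.88 [ 0.6726 -0.0297  0.0028]
scene vee_block 0.68 [0.6322 0.0596 0.0007]
side trough 0.86 [0.5184 0.0016 0.0011]
side deck 0.75 [0.6136 0.2051 0.0926]
side stop 0.69 [0.5205 0.0018 0.0992]
side stop 0.66 [ 0.5324 -0.1465  0.0576]
side fulcrum 0.77 [ 0.5191 -0.0009  0.0998]
side lever_pin 0.93 [0.5177 0.0012 0.0986]
side lever_pad 0.81 [ 0.5402 -0.1769  0.1681]
side tin_center 0.69 [0.461  0.3584 0.028 ]
side tin_center 0.62 [0.5155 0.1885 0.1091]
side tin_center 0.52 [0.5634 0.3659 0.0263]
side oil_bottle 0.58 [ 0.6675 -0.0277  0.0012]
side vee_block 0.8 [ 6.282e-01  5.850e-02 -3.000e-04]
side vee_block 0.29 [ 5.171e-01 -4.000e-04  5.000e-04]
{'time': 1.0, 'joint_pos': array([-1.41002240e+00,  5.26862277e-02,  1.61289890e+00, -2.36569715e-05,
        1.47599957e+00, -1.18992567e-01]), 'joint_vel': array([ 0.00017426,  0.00022758, -0.00047046, -0.00058593, -0.00107238,
       -0.00049973]), 'joint_efforts': array([ 1.78449605e-03, -3.93694282e+01, -3.70472789e+01,  3.75137915e-05,
        4.85937289e-04,  5.43805044e-06]), 'tool_pos': array([ 0.17258128, -0.60067961,  0.40471278]), 'tool_rot': array([ 4.22224856e-06,  9.90232126e-01,  1.39428610e-01, -1.16897336e-05]), 'contact_force': array([ 0.30968725, -0.02442143, -0.00569522]), 'ft_torque': array([ 0.00713067, -0.02896212, -0.04656559]), 'gripper_width': 1.0020454017768499}
```

View pics/a.png

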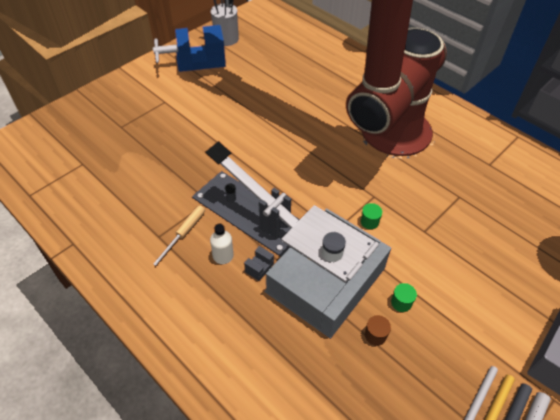

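View pics/b.png

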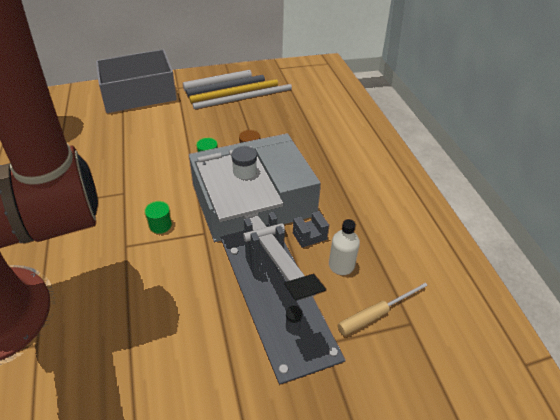

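```bash
cat >> h.py <<'E'
# trough pose from least squares (x,y,yaw) filled in below
import os,json
def R(a): return np.array([[np.cos(a),-np.sin(a)],[np.sin(a),np.cos(a)]])
def toW(p): t=json.load(open("fit.json")); return R(t[2])@np.array(p[:2])+t[:2]
def toT(p): t=json.load(open("fit.json")); return R(t[2]).T@(np.array(p[:2])-t[:2])
def ray(cam,u,v,z):
    c=manip.get_calibration(cam); K=np.array([[c["fx"],0,c["cx"]],[0,c["fy"],c["cy"]],[0,0,1.]])
    T=np.array(c["T"]); q=cv2.undistortPoints(np.array([[[u,v]]],float),K,np.array([c["k1"],0,0,0.])).ravel()
    d=T[:3,:3]@np.r_[q,1]; return T[:3,3]+d*(z-T[2,3])/d[2]
def totool(target,yaw):
    s=manip.state(); from scipy.spatial.transform import Rotation as Ro
    w,x,y,z=s["tool_rot"]; M=Ro.from_quat([x,y,z,w]).as_matrix()
    print("offset mm",np.round(M.T@(np.array(target)-s["tool_pos"])*1e3,1),"twist",round(-(yaw-np.arctan2(M[1,0],M[0,0])),3))
E
python3 - <<'E'
from h import *
from scipy.optimize import least_squares
P=[((0,0),(.5174,.001)),((0,0),(.5184,.0016)),((.115,.192),(.6155,.2039)),((.115,.192),(.6136,.2051)),((0,-.15),(.5362,-.1499)),((0,-.15),(.5324,-.1465)),((0,0),(.5147,.0017)),((0,0),(.5191,-.0009)),((0,0),(.5207,-.0001)),((0,0),(.5177,.0012)),((0,-.177),(.5413,-.1764)),((0,-.177),(.5402,-.1769))]
r=least_squares(lambda t:np.r_[[R(t[2])@a+t[:2]-b for a,b in P]].ravel(),[.518,0,.1])
json.dump(list(r.x),open("fit.json","w")); print(r.x,np.round(r.fun.reshape(-1,2)*1e3,1).tolist())
for c,u,v in(("scene",334,241),("side",244,156)):
    p=ray(c,u,v,.138); print(c,p,toT(p))   # lid top centre
print(toT((.5155,.1885)))
y=r.x[2]
totool([.42,-.38,.405],y)
for q in((-.055,.187),(0,-.177)): print(toW(q))
E
```

```text
[0.51912523 0.00062542 0.107729  ] [[1.7, -0.4], [0.7, -1.0], [-2.7, -0.0], [-0.8, -1.2], [-0.9, 1.4], [2.9, -2.0], [4.4, -1.1], [0.0, 1.5], [-1.6, 0.7], [1.4, -0.6], [-3.1, 1.1], [-2.0, 1.6]]
scene [0.52277087 0.18855675 0.138     ] [0.02383102 0.18644989]
side [0.51863596 0.17965344 0.138     ] [0.0187628  0.17804278]
[0.0165962  0.18717523]
offset mm [ 298.7 -143.8   -0.3] twist 0.172
[0.44433769 0.18062771]
[ 0.5381564  -0.17534849]
```

Emit:
play_rows(increments=[{"offset": [40, -19, 0], "twist": 0.1, "grip": 0.4}, {"offset": [75, -36, 0], "twist": 0.172, "grip": 0.4}, {"offset": [110, -53, 0], "twist": 0.172, "grip": 0.4}, {"offset": [148, -71, 0], "twist": 0.172, "grip": 0.4}, {"offset": [185, -89, 0], "twist": 0.172, "grip": 0.4}])

```text
time: 1.42
tool_pos: [0.3268, -0.4627, 0.4049]
tool_rot: [0.0, 0.999, 0.053, 0.0]
contact_force: [0.3, -0.1, -0.1]
gripper_width: 0.401
```

Run:
```python
from h import *
y=json.load(open("fit.json"))[2]
s=manip.state();print(s["tool_pos"],s["gripper_width"])
totool([*toW((-.055,.185)),.405],y)
```

```text
[ 0.32679336 -0.46269737  0.40488267] 0.40075638975178
offset mm [ 1.856e+02 -6.251e+02 -3.000e-01] twist -0.001
```

Emit:
play_rows(increments=[{"offset": [12, -38, 0], "twist": 0, "grip": 0.4}, {"offset": [24, -76, 0], "twist": 0, "grip": 0.4}, {"offset": [36, -114, 0], "twist": 0, "grip": 0.4}, {"offset": [48, -152, 0], "twist": 0, "grip": 0.4}, {"offset": [60, -190, 0], "twist": 0, "grip": 0.4}])

```text
time: 1.83
tool_pos: [0.365, -0.2669, 0.4048]
tool_rot: [0.0, 0.999, 0.054, 0.0]
contact_force: [1.0, 0.5, -0.4]
gripper_width: 0.399
```

Emit:
play_rows(increments=[{"offset": [12, -38, 0], "twist": 0, "grip": 0.4}, {"offset": [24, -76, 0], "twist": 0, "grip": 0.4}, {"offset": [36, -114, 0], "twist": 0, "grip": 0.4}, {"offset": [48, -152, 0], "twist": 0, "grip": 0.4}, {"offset": [60, -190, 0], "twist": 0, "grip": 0.4}])

```text
time: 2.25
tool_pos: [0.404, -0.0714, 0.4051]
tool_rot: [0.0, 0.999, 0.054, 0.001]
contact_force: [1.1, -0.4, -0.2]
gripper_width: 0.405
```

Emit:
play_rows(increments=[{"offset": [12, -38, 0], "twist": 0, "grip": 0.4}, {"offset": [24, -76, 0], "twist": 0, "grip": 0.4}, {"offset": [36, -114, 0], "twist": 0, "grip": 0.4}, {"offset": [48, -152, 0], "twist": 0, "grip": 0.4}, {"offset": [48, -190, 0], "twist": 0, "grip": 0.4}])

```text
time: 2.67
tool_pos: [0.4319, 0.1229, 0.4051]
tool_rot: [-0.0, 0.999, 0.054, 0.001]
contact_force: [0.3, 0.3, -0.3]
gripper_width: 0.402
```

Run:
```python
from h import *
y=json.load(open("fit.json"))[2]
f=manip.grab_frame("wrist"); cv2.imwrite("pics/c.png",f)
tips("wrist",["tin_center","deck","fulcrum","trough"])
for d in manip.tip_of("tin_center","wrist")[:3]: print(toT(W("wrist",d["xyz"])))
s=manip.state();print(s["tool_pos"],toT(s["tool_pos"]))
totool([*toW((-.055,.185)),.405],y)
```

```text
wrist tin_center 0.77 [0.5178 0.192  0.1162]
wrist tin_center 0.73 [0.3287 0.1565 0.0236]
wrist tin_center 0.7 [0.4592 0.3693 0.0266]
[0.02007045 0.18404672]
[-0.17188415  0.17057288]
[-0.01745689  0.36674436]
[0.43156973 0.12002461 0.40472733] [-0.07421004  0.12812105]
offset mm [ 19.2 -56.9  -0.3] twist -0.001
```

View pics/c.png

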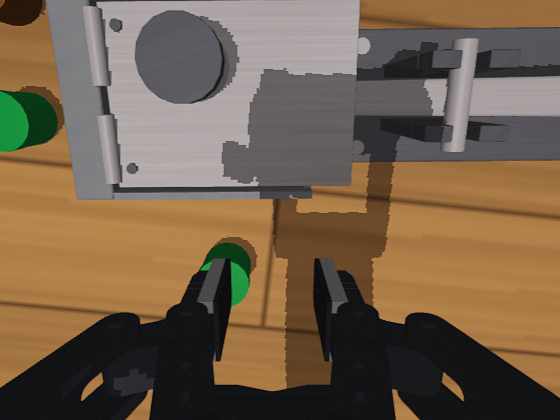

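Emit:
play_rows(increments=[{"offset": [12, -28, 0], "twist": 0, "grip": 0.4}, {"offset": [24, -56, 20], "twist": 0, "grip": 0.4}, {"offset": [24, -56, 55], "twist": 0, "grip": 0.4}, {"offset": [24, -56, 90], "twist": 0, "grip": 0.4}, {"offset": [24, -56, 115], "twist": 0, "grip": 0.4}])

```text
time: 3.38
tool_pos: [0.4491, 0.1775, 0.287]
tool_rot: [0.0, 0.999, 0.053, -0.001]
contact_force: [-0.4, -0.4, -0.3]
gripper_width: 0.401
```

Emit:
play_rows(increments=[{"offset": [0, 0, 10], "twist": 0, "grip": 0.4}, {"offset": [0, 0, 18], "twist": 0, "grip": 0.4}, {"offset": [0, 0, 18], "twist": 0, "grip": 0.4}])

```text
time: 3.63
tool_pos: [0.4495, 0.1779, 0.2709]
tool_rot: [0.0, 0.999, 0.053, -0.001]
contact_force: [-0.1, -0.8, 0.3]
gripper_width: 0.402
```

Run:
```python
from h import *
f=manip.grab_frame("wrist"); g=manip.grab_frame("side")
cv2.imwrite("pics/d.png",np.hstack([cv2.resize(f,(400,300)),cv2.resize(g[100:270,140:370],(400,300))]))
for c in("wrist","side"):
  for d in manip.tip_of("tin_center",c)[:3]: print(c,toT(W(c,d["xyz"])),W(c,d["xyz"])[2],d["p"])
s=manip.state();print(s["tool_pos"],toT(s["tool_pos"]),s["contact_force"])
```

```text
wrist [0.02124776 0.18800081] 0.11903628480697451 0.69
wrist [-0.16634133  0.17599089] 0.027794652987098822 0.57
side [0.01857413 0.18669803] 0.11043102187829934 0.7
side [-0.17409378  0.17654574] 0.024055188063869304 0.66
side [0.08242554 0.36010731] 0.026208868500668836 0.64
[0.45034287 0.17887275 0.27398591] [-0.04921833  0.18460954] [-0.15739929  0.56252084  1.31773922]
```

View pics/d.png

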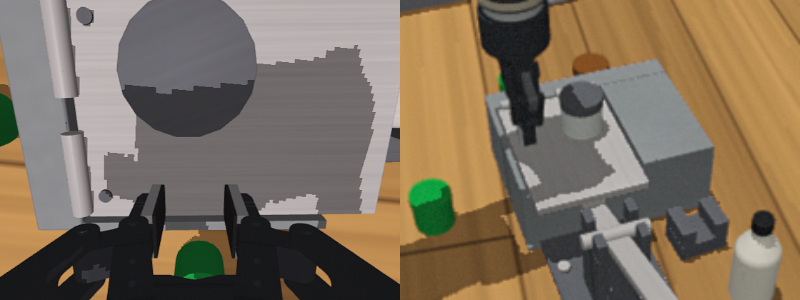

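Emit:
play_rows(increments=[{"offset": [10, 0, -3], "twist": 0, "grip": 0.4}, {"offset": [18, 0, -3], "twist": 0, "grip": 0.4}, {"offset": [25, 0, -3], "twist": 0, "grip": 0.4}, {"offset": [31, 0, -3], "twist": 0, "grip": 0.4}, {"offset": [36, 0, -3], "twist": 0, "grip": 0.4}])

```text
time: 4.25
tool_pos: [0.4861, 0.183, 0.2749]
tool_rot: [-0.0, 0.999, 0.054, 0.0]
contact_force: [-0.1, 0.0, 0.3]
gripper_width: 0.398
```

Emit:
play_rows(increments=[{"offset": [4, 0, 0], "twist": 0, "grip": 0.4}, {"offset": [8, 0, 0], "twist": 0, "grip": 0.4}, {"offset": [12, 0, 0], "twist": 0, "grip": 0.4}, {"offset": [16, 0, 0], "twist": 0, "grip": 0.4}, {"offset": [20, 0, 0], "twist": 0, "grip": 0.4}])

```text
time: 4.67
tool_pos: [0.5052, 0.185, 0.2745]
tool_rot: [0.0, 0.999, 0.054, -0.0]
contact_force: [-1.3, -0.9, 2.0]
gripper_width: 0.399
```

Run:
```python
from h import *
f=manip.grab_frame("wrist"); g=manip.grab_frame("side")
cv2.imwrite("pics/e.png",np.hstack([cv2.resize(f,(400,300)),cv2.resize(g[100:270,140:370],(400,300))]))
for c in("wrist","side"):
  for d in manip.tip_of("tin_center",c)[:3]: print(c,toT(W(c,d["xyz"])),W(c,d["xyz"])[2],d["p"])
s=manip.state();print(s["tool_pos"],toT(s["tool_pos"]),s["contact_force"])
```

```text
wrist [0.03465837 0.18866592] 0.11581974043446777 0.97
side [-0.17544251  0.17786157] 0.025089360267325556 0.82
side [0.03433266 0.1863951 ] 0.10954388251236102 0.79
side [0.08117434 0.35965714] 0.02760595992531234 0.64
[0.50523418 0.18495026 0.27468154] [0.00600823 0.18474986] [ 0.22241675  0.83595229 -0.12341658]
```

View pics/e.png

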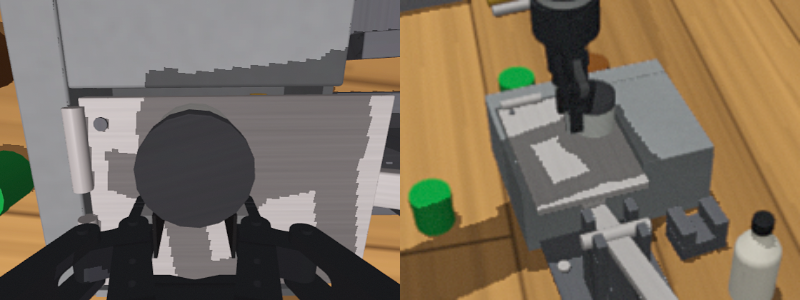

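Emit:
play_rows(increments=[{"offset": [4, 0, 0], "twist": 0, "grip": 0.4}, {"offset": [9, 0, 0], "twist": 0, "grip": 0.4}, {"offset": [14, 0, 0], "twist": 0, "grip": 0.4}, {"offset": [19, 0, 0], "twist": 0, "grip": 0.4}, {"offset": [24, 0, 0], "twist": 0, "grip": 0.4}])

```text
time: 5.28
tool_pos: [0.5294, 0.1876, 0.2747]
tool_rot: [0.0, 0.999, 0.054, -0.0]
contact_force: [-3.1, -0.8, 1.3]
gripper_width: 0.401
```

Emit:
play_rows(increments=[{"offset": [5, 0, 0], "twist": 0, "grip": 0.4}, {"offset": [10, 0, 0], "twist": 0, "grip": 0.4}, {"offset": [15, 0, 0], "twist": 0, "grip": 0.4}, {"offset": [20, 0, 0], "twist": 0, "grip": 0.4}, {"offset": [25, 0, 0], "twist": 0, "grip": 0.4}])

```text
time: 5.7
tool_pos: [0.5543, 0.1903, 0.2747]
tool_rot: [0.0, 0.999, 0.054, -0.0]
contact_force: [-0.6, 0.0, -1.1]
gripper_width: 0.4
```

Run:
```python
from h import *
f=manip.grab_frame("wrist"); g=manip.grab_frame("side")
for c in("wrist","side"):
  for d in manip.tip_of("tin_center",c)[:3]: print(c,toT(W(c,d["xyz"])),W(c,d["xyz"])[2],d["p"])
s=manip.state();print(s["tool_pos"],toT(s["tool_pos"]),s["contact_force"])
```

```text
wrist [0.08588973 0.18581122] 0.11536686563762322 0.88
wrist [-0.01748241  0.37022096] 0.02668327859160527 0.87
side [0.08416094 0.18327742] 0.10983112063722067 0.94
side [-0.17100253  0.17587029] 0.028066160168999765 0.91
side [-0.0188326   0.36346201] 0.027036836848434054 0.54
[0.55406138 0.19026928 0.27478777] [0.05512428 0.18478811] [-0.33564009 -0.04817507 -0.38442974]
```

Tin at x ≈ 85 mm, with 33 mm still to go, ending slowly.

Emit:
play_rows(increments=[{"offset": [4, 0, 0], "twist": 0, "grip": 0.4}, {"offset": [9, 0, 0], "twist": 0, "grip": 0.4}, {"offset": [14, 0, 0], "twist": 0, "grip": 0.4}, {"offset": [19, 0, 0], "twist": 0, "grip": 0.4}, {"offset": [24, 0, 0], "twist": 0, "grip": 0.4}])

```text
time: 6.32
tool_pos: [0.5781, 0.1929, 0.2747]
tool_rot: [0.0, 0.999, 0.054, -0.0]
contact_force: [-1.2, -0.2, 0.8]
gripper_width: 0.402
```

Emit:
play_rows(increments=[{"offset": [4, 0, 0], "twist": 0, "grip": 0.4}, {"offset": [7, 0, 0], "twist": 0, "grip": 0.4}, {"offset": [9, 0, 0], "twist": 0, "grip": 0.4}, {"offset": [9, 0, 0], "twist": 0, "grip": 0.4}, {"offset": [9, 0, 0], "twist": 0, "grip": 0.4}])

```text
time: 6.73
tool_pos: [0.5868, 0.1938, 0.2747]
tool_rot: [-0.0, 0.999, 0.054, 0.0]
contact_force: [-0.0, -0.4, -0.3]
gripper_width: 0.4
```

Emit:
play_rows(increments=[{"offset": [-10, 0, 0], "twist": 0, "grip": 0.4}, {"offset": [-25, 0, 0], "twist": 0, "grip": 0.4}, {"offset": [-40, 0, 0], "twist": 0, "grip": 0.4}, {"offset": [-50, 0, -20], "twist": 0, "grip": 0.4}, {"offset": [-50, 0, -55], "twist": 0, "grip": 0.4}])

```text
time: 7.15
tool_pos: [0.533, 0.188, 0.3245]
tool_rot: [0.001, 0.999, 0.054, -0.006]
contact_force: [0.6, 1.1, -0.2]
gripper_width: 0.402
```

Run:
```python
from h import *
f=manip.grab_frame("wrist"); g=manip.grab_frame("side")
cv2.imwrite("pics/f.png",np.hstack([cv2.resize(f,(400,300)),cv2.resize(g[100:270,140:370],(400,300))]))
for c in("wrist","side"):
  for d in manip.tip_of("tin_center",c)[:3]: print(c,toT(W(c,d["xyz"])),W(c,d["xyz"])[2],d["p"])
s=manip.state();print(s["tool_pos"],toT(s["tool_pos"]),s["contact_force"])
tips("side",["lever_pad"])
totool([*toW((0,-.177)),.41],json.load(open("fit.json"))[2])
```

```text
wrist [-0.00369339  0.3701625 ] 0.033672826955846 0.96
wrist [0.09611535 0.35879865] 0.03511812255875563 0.95
wrist [0.12680826 0.1854327 ] 0.12731662148803044 0.73
side [-0.17365841  0.17879789] 0.021506022748457365 0.89
side [0.11497791 0.18427926] 0.10846324789672457 0.59
side [0.08433075 0.36174993] 0.02432154756833904 0.56
[0.53669495 0.18852021 0.33153344] [0.03767045 0.18491643] [ 0.14324978  0.09236798 -0.29312819]
side lever_pad 0.78 [ 0.5369 -0.1748  0.1704]
offset mm [-37.4 361.8 -80.2] twist 0.0
```

View pics/f.png

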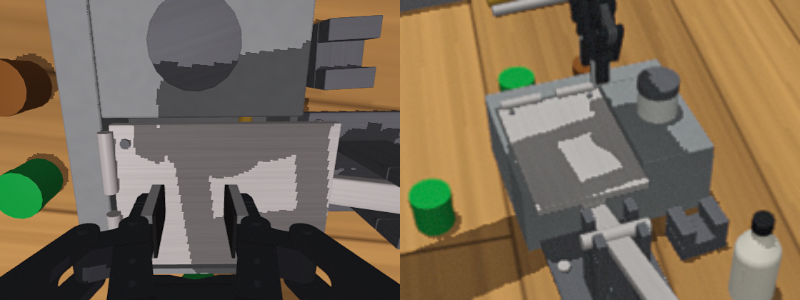

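Emit:
play_rows(increments=[{"offset": [0, 0, -35], "twist": 0, "grip": 0.2}, {"offset": [-4, 5, -70], "twist": 0, "grip": 0}, {"offset": [-8, 40, -80], "twist": 0, "grip": 0}, {"offset": [-12, 80, -80], "twist": 0, "grip": 0}, {"offset": [-16, 120, -80], "twist": 0, "grip": 0}])

```text
time: 7.82
tool_pos: [0.5335, 0.0667, 0.4097]
tool_rot: [0.0, 0.998, 0.055, 0.0]
contact_force: [0.9, -0.7, -0.3]
gripper_width: 0.002
```

Emit:
play_rows(increments=[{"offset": [-4, 40, 0], "twist": 0, "grip": 0}, {"offset": [-8, 80, 0], "twist": 0, "grip": 0}, {"offset": [-12, 120, 0], "twist": 0, "grip": 0}, {"offset": [-16, 160, 0], "twist": 0, "grip": 0}, {"offset": [-20, 200, 0], "twist": 0, "grip": 0}])

```text
time: 8.23
tool_pos: [0.5347, -0.1354, 0.4078]
tool_rot: [-0.001, 0.999, 0.054, -0.001]
contact_force: [0.8, 1.1, 0.8]
gripper_width: -0.005
```

Run:
```python
from h import *
f=manip.grab_frame("wrist"); g=manip.grab_frame("side")
cv2.imwrite("pics/g.png",np.hstack([cv2.resize(f,(400,300)),cv2.resize(g,(400,300))]))
tips("side",["lever_pad","tin_center"]);tips("wrist",["lever_pad"])
s=manip.state();print(s["tool_pos"],toT(s["tool_pos"]),s["contact_force"])
totool([*toW((0,-.177)),.36],json.load(open("fit.json"))[2])
```

```text
side lever_pad 0.83 [ 0.5399 -0.1751  0.1703]
side tin_center 0.82 [0.3266 0.1562 0.0224]
side tin_center 0.67 [0.5636 0.3665 0.0258]
side tin_center 0.47 [0.461  0.3583 0.0258]
wrist lever_pad 0.9 [ 0.5412 -0.1721  0.17  ]
[ 0.53524135 -0.13340169  0.40813787] [ 0.001612   -0.13498295] [-1.01410612  0.01164803 -0.67464618]
offset mm [-1.5 42.1 48.1] twist -0.0
```

View pics/g.png

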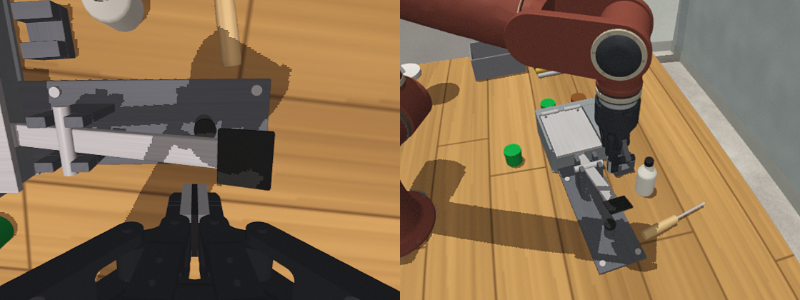

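Emit:
play_rows(increments=[{"offset": [2, 25, 0], "twist": 0, "grip": 0}, {"offset": [3, 43, 20], "twist": 0, "grip": 0}, {"offset": [3, 43, 45], "twist": 0, "grip": 0}, {"offset": [3, 43, 58], "twist": 0, "grip": 0}, {"offset": [3, 43, 58], "twist": 0, "grip": 0}])

```text
time: 8.9
tool_pos: [0.5421, -0.1741, 0.3467]
tool_rot: [-0.002, 0.998, 0.055, -0.004]
contact_force: [-0.2, 0.0, -0.2]
gripper_width: 0.003
```

Run:
```python
from h import *
s=manip.state();print(s["tool_pos"],toT(s["tool_pos"]),s["contact_force"])
```

```text
[ 0.54207435 -0.17405438  0.34674542] [ 0.00403438 -0.17613466] [-0.16543053  0.0461948  -0.18223313]
```

Emit:
play_rows(increments=[{"offset": [0, 2, 8], "twist": 0, "grip": 0}, {"offset": [0, 5, 17], "twist": 0, "grip": 0}, {"offset": [0, 8, 27], "twist": 0, "grip": 0}, {"offset": [0, 10, 37], "twist": 0, "grip": 0}, {"offset": [0, 11, 47], "twist": 0, "grip": 0}])

```text
time: 9.32
tool_pos: [0.5448, -0.1875, 0.3051]
tool_rot: [0.001, 0.999, 0.054, 0.001]
contact_force: [0.5, -2.0, 2.6]
gripper_width: -0.0
```

Emit:
play_rows(increments=[{"offset": [0, 1, 10], "twist": 0, "grip": 0}, {"offset": [0, 2, 20], "twist": 0, "grip": 0}, {"offset": [0, 2, 30], "twist": 0, "grip": 0}, {"offset": [0, 1, 40], "twist": 0, "grip": 0}, {"offset": [0, 0, 47], "twist": 0, "grip": 0}])

```text
time: 9.73
tool_pos: [0.5441, -0.1871, 0.2564]
tool_rot: [0.0, 0.999, 0.054, -0.0]
contact_force: [1.3, -4.1, 3.8]
gripper_width: 0.001
```

Run:
```python
from h import *
s=manip.state();print(s["tool_pos"],toT(s["tool_pos"]),s["contact_force"])
g=manip.grab_frame("side");tips("side",["lever_pad","lever_pin"])
```

```text
[ 0.54414446 -0.18713057  0.25641829] [ 0.00468653 -0.18935762] [ 1.26273836 -4.05066732  3.82617812]
side lever_pad 0.76 [ 0.5383 -0.1857  0.082 ]
side lever_pin 0.61 [0.5215 0.0031 0.1008]
```

Emit:
play_rows(increments=[{"offset": [0, 0, 5], "twist": 0, "grip": 0}, {"offset": [0, -1, 9], "twist": 0, "grip": 0}, {"offset": [0, -2, 13], "twist": 0, "grip": 0}, {"offset": [0, -2, 13], "twist": 0, "grip": 0}])

```text
time: 10.22
tool_pos: [0.544, -0.1847, 0.244]
tool_rot: [-0.0, 0.999, 0.054, -0.0]
contact_force: [0.6, -1.0, 2.5]
gripper_width: -0.001
```

Emit:
play_rows(increments=[{"offset": [0, 0, 2], "twist": 0, "grip": 0}, {"offset": [0, 0, 3], "twist": 0, "grip": 0}, {"offset": [0, 0, 3], "twist": 0, "grip": 0}])

```text
time: 10.47
tool_pos: [0.5443, -0.1848, 0.2428]
tool_rot: [-0.0, 0.999, 0.054, -0.0]
contact_force: [-2.7, 1.8, 8.8]
gripper_width: -0.001
```

Emit:
play_rows(increments=[{"offset": [0, 0, 1], "twist": 0, "grip": 0}, {"offset": [0, 0, 2], "twist": 0, "grip": 0}, {"offset": [0, 0, 2], "twist": 0, "grip": 0}, {"offset": [0, 0, 2], "twist": 0, "grip": 0}, {"offset": [0, 0, 2], "twist": 0, "grip": 0}])

```text
time: 10.88
tool_pos: [0.5445, -0.1848, 0.2424]
tool_rot: [-0.001, 0.999, 0.054, -0.0]
contact_force: [-7.9, 4.3, 16.7]
gripper_width: 0.0
```

Run:
```python
from h import *
s=manip.state();print(s["tool_pos"],toT(s["tool_pos"]),s["contact_force"])
f=manip.grab_frame("scene");g=manip.grab_frame("side");tips("side",["lever_pad","lever_pin","tin_center","oil_bottle","vee_block"]);tips("scene",["lever_pin","tin_center"])
for c in("side","scene"):
  for d in manip.tip_of("tin_center",c): print(c,toT(W(c,d["xyz"])),W(c,d["xyz"])[2])
cv2.imwrite("pics/h.png",np.hstack([cv2.resize(f[120:345,150:450],(400,300)),cv2.resize(g[100:400,130:430],(400,400))[:300]]))
```

```text
[ 0.54447971 -0.18480296  0.24243561] [ 0.0052701  -0.18707955] [-7.91403777  4.34172746 16.7353259 ]
side lever_pad 0.9 [ 0.5374 -0.1859  0.069 ]
side lever_pin 0.69 [0.5173 0.0012 0.0985]
side tin_center 0.6 [0.3277 0.1591 0.0226]
side oil_bottle 0.76 [ 0.6675 -0.025   0.003 ]
side oil_bottle 0.47 [ 0.7109 -0.1461  0.002 ]
scene lever_pin 0.75 [ 0.5195 -0.      0.1049]
scene tin_center 0.81 [0.6173 0.1997 0.1154]
scene tin_center 0.75 [0.4635 0.357  0.0221]
scene tin_center 0.59 [0.5673 0.3683 0.0194]
side [-0.17327974  0.17813261] 0.022575603999658744
scene [0.11899117 0.18735666] 0.11543615243142347
scene [-0.0170103  0.360248 ] 0.022095678763692783
scene [0.08745159 0.36038727] 0.019374545633446427
```

View pics/h.png

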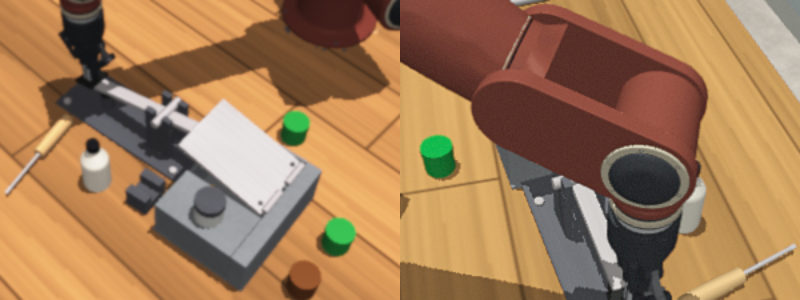

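```bash
python3 -c "
from h import *
s=manip.state();print(s['tool_pos'],s['contact_force']);print(manip.job_done())"
```

```text
[ 0.5444703  -0.1848257   0.24242356] [-6.48280014  4.03549855 16.46909434]
the job is handed in; nothing more can be done
None
```

I pushed the tin across onto the fixed deck with the half-open fingertips. Then I shut the fingers, pressed the lever's pad down to its stop, and handed the job in while still holding it. No verdict is reported, so these are my own last checks:

- **Tin:** it stands upright on the deck at about x 119 mm, y 187 mm in the trough's frame, with its centre at 115 mm height. That reading comes from the scene camera. The arm blocked the side camera's view of the tin at the end.
- **Lever:** about 16.5 N upward on the tool. Commanding another 2 mm down raised the force but moved the tool only 0.4 mm, so the bar is on its stop. The network put the pad at 69 mm, against 66 mm expected.
- **Pin:** the two cameras put it within about 5 mm of the fulcrum, which is close to their accuracy.
- **Flap:** clearly raised in the picture, with the robot well away from it. I did not measure its angle.
- **Bystanders:** the bottle measured where it started, and the screwdriver and block look unmoved in the picture. The side network's low-confidence second bottle report (0.47) appears false, because there is only one bottle.

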